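# Line up the quarter-turn fastener and hold the access panel shut

### The job

The access panel of the junction box stands ajar on its springy gasket. Turn the red quarter-turn fastener the short way (clockwise) until its bar lies in line with the white index lines on the panel, and only then press the near edge of the panel fully down against the frame. Finish while still holding it pressed shut: do not let go. Leave the jar, weight, screwdriver and yellow plug beside the box alone.

Things in the scene. Friction and masses are not known exactly. Their poses are not given: they have to be found in the camera images.
- enclosure: grey junction box, 200 (x) x 170 (y) x 59 mm high with its rim gasket, fixed to the worktop, under a hinged blue panel 196 x 172 x 4 mm. Origin: centre of its underside; z up, x from the near wall to the far (hinge) wall. Its place and yaw (within 0.3 rad of the world axes) differ each time.
- panel (a joint): panel hinge at the box's far edge (98 mm beyond its centre, 59 mm up). 0 = flush on the frame, a hard stop; about 0.08 rad when free, near edge 15 mm up. A gasket spring pushes it open: 1.5 N on a pad starts to move it, 5 N holds it flush. Unless the bar is in line (within 0.14 rad) a cross-pin under the fastener lands beside its slot in the frame and the panel stops at about 0.04.
- fastener (a joint): angle of the quarter-turn fastener seen from above: 0 = bar in line with the white index lines (along the box's x), positive = counterclockwise. Starts at 0.7 to 1.5; turn it clockwise to 0. No stop or click at 0: it goes on to -0.7 (upper stop 1.7). It stays where it is left (friction about 0.06 N m).
- bar_grip (a point): middle of the red grip bar, on its turning axis, 165 mm from the hinge. Bar 40 long, 10 thick, 24 mm high, white line along its top. This point is 10 mm below the bar's top and 14 mm above the steel disc (30 mm across) it stands on; the disc's top is 5.5 mm above the panel. x: along the bar, y: across it, z: turning axis (leans with the panel).
- pad_left (a point): top centre of the left round black rubber push pad on the panel (30 mm across, 2 mm thick), near the panel's free edge, 55 mm left (box +y) of the fastener; axes as the panel's (z is the panel's outward normal).
- pad_right (a point): top centre of the right push pad, 55 mm right (box -y) of the fastener; as the left one.
- brass_weight: bystander: brass-coloured calibration weight, 30 mm across, 50 mm high, standing to the right of the box. Origin under its centre.
- jar: bystander: amber jar with white lid, 52 mm across, 78 mm high, standing to the left of the box. Origin under its centre.
- small_screwdriver: bystander: yellow-handled screwdriver, 156 mm long (its y), 21 mm thick, lying to the right of the box. Origin under its middle.
- yellow_plug: bystander: small yellow plug, 37 x 23 x 10 mm, lying to the left of the box. Origin under its centre.

How it is judged:
By the outcome, as a careful person would: the job done as asked, in the order asked, and still so for the second after the job is handed in, while the arm keeps its last pose, push and grip.
It also fails if it takes over 48 s, if anything falls off the work surface, if the arm or the gripper's body presses on something with over 40 N, if the wrist force passes 120 N, or if a joint passes its speed limit or range.

### The arm

A 6-joint arm with a two-finger parallel gripper is mounted at the origin on a cart in front of the work surface, level with it; the furniture and walls round the work are solid. World frame = base frame: x ahead of the robot, y to its left, z up, the work surface at z = 0. Lengths are in m, angles in degrees, forces in N, time in s.
With the tool pointing down it reaches from about 0.4 to 0.825 m from the base axis. Payload 7 kg.
Tool frame: the origin (TCP) lies between the finger pads; the fingertips stand 25 mm ahead of it and the grasp point (between the pads) lies 6 mm ahead of it; z points along the fingers, y is the line along which they close (so a half turn about z gives the same grasp; the last joint's range is limited). The gripper opens to 88 mm and grips with 3 to 60 N. Pads are 19 mm wide; open, the fingers measure 130 mm over their backs; the gripper's body (78 mm by 193 mm) begins 47 mm behind the grasp point.
Start: joints at [81.308, 20.546, 0.682, 0, -70.136, -16.507], TCP at [0.287, 0.611, 0.252] pointing down, gripper open.
Joint ranges: [-176.03, 176.03], [-82.01, 121.73], [-58.28, 71.71], [-173.87, 95.51], [-174.79, -0.11], [-173.66, 173.66]. Speed limits (degrees/s): [136.94, 136.94, 172.46, 180, 180, 180].

### API

Orientations are given as [roll, pitch, yaw] about the fixed x, y, z axes, in that order (R = Rz(yaw) Ry(pitch) Rx(roll)).
In Python, from plant import ctrl gives the robot as it stands.
- The arm moves only by the tool nudge_tcp, called after ">>>" as name(argument=value, ...) on one line, values as JSON. Schema: {"type":"object","properties":{"plan":{"type":"string"},"only":{"type":"string"},"quiet":{"type":"boolean"},"lines":{"type":"string"}},"required":["plan"],"additionalProperties":false}. plan is a string of 1 to 8 rows, one to a line, with the numbers parted by commas; each row has 5 numbers: dx, dy, dz in parts of the range, where 1.0 means 0.5 m, then a turn about the tool's z in shares of 120 degrees (1.0 is 120 degrees), then the finger opening in m; each row is the pose to reach, as a shift and turn from the pose commanded when the call began, along the tool's axes at that moment; what a row does not reach only later rows make up. A row lasts 1/8 s, in which the tool goes at most 0.0625 m and 10.7 degrees, less where a joint would pass 70% of its speed; a pose out of reach is approached as far as the arm can. The fingers move at their own pace and stop on an object; the grip force is fixed at half the most. Time passes only in rows, so rows that do not move let the fingers close. The tool returns the time, the measured TCP pose, the force, the opening and the grip force at its end. only (a regular expression) keeps the lines of the reply that match it, lines (a string "A,B") keeps lines A to B, and quiet returns only ok. A shift or turn number past 1, either way, is cut back to 1. Input that does not fit is refused with a message, and nothing moves.
- ctrl.get_obs(): the state, without advancing time (a new reading comes with each control period).
- ctrl.snapshot(name): name is "scene" or "side" or "wrist"; returns a dict with "frame" (480x640x3 uint8, red, green, blue), "z_map" (480x640 float32, m along the optical axis (not along the pixel's ray), 0 where there is no reading), "fovy" (degrees; the focal length in pixels is half the picture's height over the tangent of half this angle, whatever the lens; pixels are square), "cx", "cy" (the principal point, pixels), "R" (3x3) and "t" (3): a world point X has camera coordinates R X + t; the wrist camera has in their place "T_tool_cam" (4x4, takes a point from camera to tool coordinates, whose origin is the TCP and whose axes are the flange's). Camera axes: x right, y down, z forward; pixel columns grow to the right and rows downward; lengths in m; the calibration is good to about 2 mm. A picture is of the moment at which its call begins: read the wrist's pose just before it.
- ctrl.close_job(): hands the job in; it is judged then, once.
The state is a dict: "clock": time; "joint_pos": joint angles; "qvel": joint speeds; "tau": joint torques, N m; "tool_pos": TCP position; "orientation": TCP orientation; "force": force on the tool from outside, world axes, zero at the start; "moment": the same for the moment, N m; "opening": finger opening in m; "gripper_force": force on a finger pad.
Only numpy, scipy, OpenCV 4.12 (cv2) and the standard library are available. Lean on these libraries where they do the work, as an engineer would, in place of code of your own. Each camera call takes 0.05 s, during which the arm holds its last target. There are 200 camera calls.

## Working session

There is one attempt and no reset: what is moved stays moved. The work goes in short steps, Python scripts to look and compute and a tool call to move; the robot and the scene stay as the last step left them, time stands still between calls to the robot, and variables do not carry over. Pictures are saved under pics/ and viewed, at most 10 in all, crops included, and the job is handed in when it is done.

```bash
ls; mkdir -p pics; cat > h.py <<'E'
import numpy as np, cv2
from plant import ctrl
from scipy.spatial.transform import Rotation as Ro
def toolT():
    o=ctrl.get_obs(); T=np.eye(4); T[:3,:3]=Ro.from_euler('xyz',o['orientation'],degrees=True).as_matrix(); T[:3,3]=o['tool_pos']; return T
def snap(n):
    W=toolT(); s=ctrl.snapshot(n); f=240/np.tan(np.radians(s['fovy'])/2)
    if 'R' in s:
        C=np.eye(4); C[:3,:3]=np.array(s['R']).T; C[:3,3]=-C[:3,:3]@np.array(s['t'])
    else: C=W@np.array(s['T_tool_cam'])
    z=s['z_map']; v,u=np.mgrid[:480,:640]
    P=np.stack([(u-s['cx'])/f*z,(v-s['cy'])/f*z,z],-1)@C[:3,:3].T+C[:3,3]
    P[z==0]=np.nan
    s.update(f=f,C=C,P=P); return s
E
python3 - <<'E'
from h import *
import pickle
o=ctrl.get_obs(); print(o['orientation'],o['tool_pos'],o['clock'],o['force'])
for n in('scene','side','wrist'):
    s=snap(n); print(n,s['f'],s['C'].round(3).tolist()); cv2.imwrite(f'pics/{n}.png',s['frame'][...,::-1]); pickle.dump(s,open(n+'.pkl','wb'))
cv2.imwrite('pics/both.png',cv2.resize(np.hstack([cv2.imread('pics/scene.png'),cv2.imread('pics/side.png')]),(800,300)))
E
```

```text
pics
plant.py
[ 1.79906024e+02 -7.00278420e-03 -2.52038604e+01] [0.28719805 0.61035477 0.25063847] 0.0 [ 0.17050017  0.20902681 -0.38324453]
scene 513.5818989062382 [[-0.635, -0.355, 0.686, -0.046], [-0.772, 0.313, -0.553, 0.486], [-0.019, -0.881, -0.472, 0.511], [0.0, 0.0, 0.0, 1.0]]
side 502.15523650072095 [[0.806, -0.319, 0.498, 0.125], [-0.591, -0.432, 0.681, -0.664], [-0.002, -0.844, -0.537, 0.581], [0.0, 0.0, 0.0, 1.0]]
wrist 378.65638133441604 [[-0.425, -0.873, -0.24, 0.352], [-0.905, 0.41, 0.111, 0.581], [0.002, 0.265, -0.964, 0.384], [0.0, 0.0, 0.0, 1.0]]
```

View pics/scene.png

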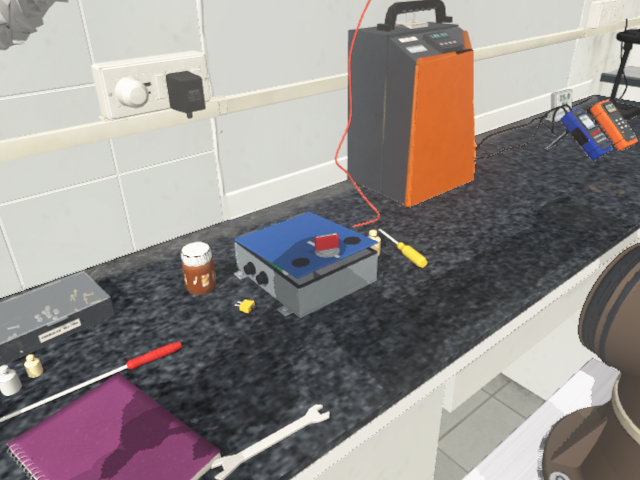

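View pics/side.png

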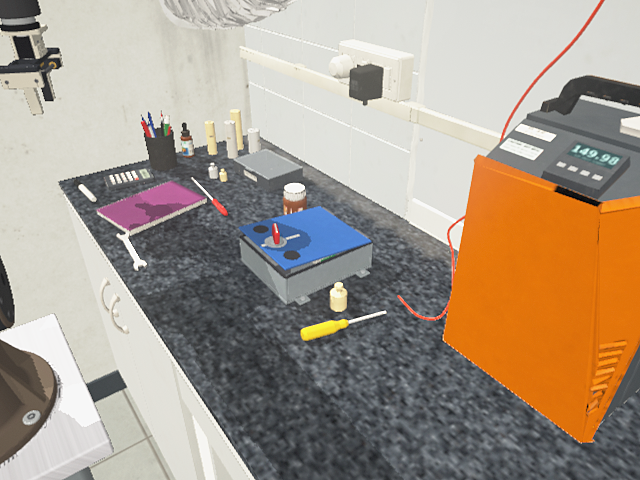

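The scene picture shows the blue panel with the red bar at (325,242) and pads at (300,262) and (352,240). The side picture shows the bar at (277,236) and pads at (262,229) and (291,255). Next I'll measure them in both views.

```bash
cat > m.py <<'E'
from h import *
def measure(s,roi):
    x0,y0,x1,y1=roi; F=s['frame'][y0:y1,x0:x1]; P=s['P'][y0:y1,x0:x1]; h=cv2.cvtColor(F,cv2.COLOR_RGB2HSV)
    H,S,V=[h[...,i].astype(int) for i in range(3)]; ok=np.isfinite(P[...,2])
    blue=(H>95)&(H<130)&(S>120)&(V>60)&ok&(P[...,2]>.04)
    red=((H<8)|(H>172))&(S>130)&(V>60)&ok&(P[...,2]>.06)
    B=P[blue]; c=np.median(B,0)
    for _ in range(3):
        n=np.linalg.svd(B-c,full_matrices=False)[2][2]; n*=np.sign(n[2]); d=(B-c)@n
        B=B[abs(d)<.004]; c=B.mean(0)
    tilt=np.degrees(np.arccos(n[2])); print('panel n',n.round(4),'tilt',tilt.round(2),'uphill',np.degrees(np.arctan2(-n[1],-n[0])).round(1),'c',c.round(4))
    r=cv2.minAreaRect(B[:,:2].astype(np.float32)*1000); print('panel rect',r)
    hgt=(P-c)@n
    Rr=P[red]; hr=hgt[red]; print('red n',len(Rr),'mean',Rr.mean(0).round(4),'min/max',Rr.min(0).round(4),Rr.max(0).round(4),'h max',np.percentile(hr,[50,95,99]).round(4))
    top=Rr[hr>np.percentile(hr,97)-.004]
    t=cv2.minAreaRect(top[:,:2].astype(np.float32)*1000); print('top rect',t,'z',top[:,2].mean().round(4))
    dark=(V<60)&ok&(abs(hgt)<.005)
    nn,L,st,ce=cv2.connectedComponentsWithStats(dark.astype(np.uint8))
    for i in range(1,nn):
        if st[i,4]>40:
            Q=P[L==i]; print('dark',st[i,4],ce[i].round(1)+[x0,y0],Q.mean(0).round(4),np.ptp(Q,axis=0).round(4))
    return
E
python3 - <<'E'
from m import *
import pickle
for n,r in(('scene',(225,205,390,320)),('side',(235,200,380,310))):
    print(n); measure(pickle.load(open(n+'.pkl','rb')),r)
E
```

```text
scene
panel n [ 7.950e-02 -3.000e-04  9.968e-01] tilt 4.56 uphill 179.8 c [0.5891 0.0251 0.0713]
panel rect ((589.56005859375, 16.687957763671875), (173.0948486328125, 198.4364471435547), 88.81366729736328)
red n 285 mean [0.523  0.02   0.0962] min/max [0.5122 0.0008 0.0843] [0.5365 0.0367 0.1068] h max [0.0195 0.0291 0.03  ]
top rect ((524.2672119140625, 19.076045989990234), (36.455997467041016, 7.726559638977051), 61.62238311767578) z 0.1042
dark 96 [300.3 261.8] [0.5256 0.0724 0.0786] [0.0277 0.0257 0.0048]
side
panel n [ 0.0787 -0.0011  0.9969] tilt 4.51 uphill 179.2 c [0.5894 0.0056 0.0713]
panel rect ((588.2901611328125, 14.812973022460938), (173.9661407470703, 195.46217346191406), 89.57774353027344)
red n 92 mean [0.5198 0.0084 0.0971] min/max [ 0.5132 -0.0035  0.0762] [0.5332 0.0432 0.1077] h max [0.0214 0.0293 0.0302]
top rect ((524.1983032226562, 14.419841766357422), (34.01457214355469, 8.56229305267334), 66.43395233154297) z 0.1048
```

The manual's scale: shifts go in shares of 0.5 m and turns go in shares of 120 degrees. Converting my numbers, 0.467 m is 0.934, 0.436 m is 0.872, 91 degrees is 0.7583.

>>> nudge_tcp(plan="0.466,0.436,0,0.3833,0.06\n0.934,0.872,0,0.7583,0.06\n0.934,0.872,0,0.7583,0.06\n0.934,0.872,0,0.7583,0.06\n0.934,0.872,0,0.7583,0.06\n0.934,0.872,0,0.7583,0.06\n0.934,0.872,0,0.7583,0.06\n0.934,0.872,0,0.7583,0.06")

```text
clock: 1.15
tool_pos: [0.4731, 0.1445, 0.2518]
orientation: [-180.0, 0.0, -111.5]
force: [0.8, 0.6, 0.4]
opening: 0.0598
gripper_force: 0.0
```

Converted, 0.1 m is 0.2, -0.094 m is -0.188, 5 degrees is 0.0417.

>>> nudge_tcp(plan="0.1,-0.094,0,0.0417,0.06\n0.2,-0.188,0,0.0417,0.06\n0.2,-0.188,0,0.0417,0.06\n0.2,-0.188,0,0.0417,0.06\n0.2,-0.188,0,0.0417,0.06")

```text
clock: 1.78
tool_pos: [0.5241, 0.0201, 0.2515]
orientation: [180.0, 0.0, -116.1]
force: [-0.3, 0.5, -0.5]
opening: 0.0597
gripper_force: 0.0
```

```bash
python3 - <<'E'
from m import *
s=snap('wrist'); cv2.imwrite('pics/w1.png',s['frame'][...,::-1]); measure(s,(0,0,640,480))
print(ctrl.get_obs()['tool_pos'],ctrl.get_obs()['orientation'],ctrl.get_obs()['joint_pos'])
E
```

```text
panel n [ 8.120e-02 -6.000e-04  9.967e-01] tilt 4.66 uphill 179.6 c [ 5.771e-01 -2.000e-04  7.180e-02]
panel rect ((590.8189086914062, 18.606285095214844), (171.68798828125, 197.3249053955078), 89.25330352783203)
red n 467 mean [0.5245 0.0168 0.1023] min/max [5.144e-01 5.000e-04 8.020e-02] [0.5384 0.0376 0.1068] h max [0.0284 0.03   0.0304]
top rect ((526.7310791015625, 18.983835220336914), (38.512054443359375, 9.285927772521973), 65.534423828125) z 0.1047
[0.52408037 0.02033376 0.25157846] [ 1.79995000e+02  7.02506512e-03 -1.16054926e+02] [ 2.36664797e+01  6.32110275e+00 -1.81576225e+01 -9.18131661e-03
 -6.55191477e+01 -4.97176012e+01]
```

View pics/w1.png

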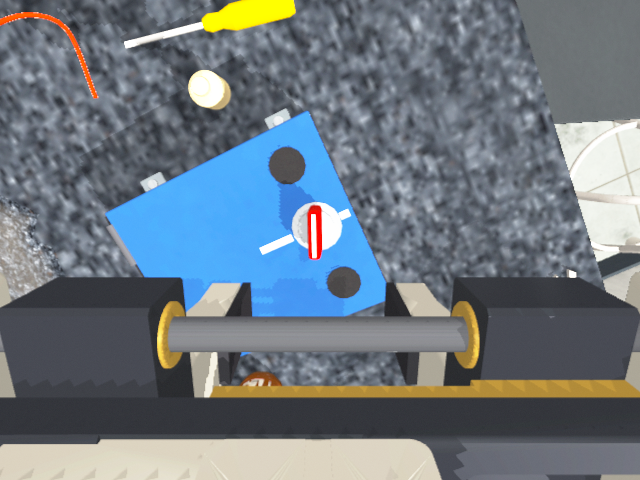

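The wrist picture shows the bar along column 315 (rows 208 to 257), the index line from (262,250) to (350,212), and pads at (287,165) (right) and (344,282) (left). I'll refine these by intersecting pixel rays with the plane.

Converted, 0.06 m is 0.12, -0.02 m is -0.04.

```bash
cat > r.py <<'E'
from h import *
import sys
def fit(s,show=True):
    F=s['frame']; h=cv2.cvtColor(F,cv2.COLOR_RGB2HSV).astype(int); H,S,V=h[...,0],h[...,1],h[...,2]; P=s['P']
    B=P[(H>95)&(H<130)&(S>120)&(V>60)&(P[...,2]>.055)&(P[...,2]<.1)]; c=np.median(B,0)
    for _ in range(4):
        n=np.linalg.svd(B-c,full_matrices=False)[2][2]; n*=np.sign(n[2]); B=B[abs((B-c)@n)<.003]; c=B.mean(0)
    C=s['C']
    def ray(uv,hh):
        uv=np.atleast_2d(uv).astype(float); d=np.c_[(uv[:,0]-s['cx'])/s['f'],(uv[:,1]-s['cy'])/s['f'],np.ones(len(uv))]@C[:3,:3].T
        t=((c+hh*n-C[:3,3])@n)/(d@n); return C[:3,3]+d*t[:,None]
    v,u=np.mgrid[:480,:640]; Q=ray(np.c_[u.ravel(),v.ravel()],0).reshape(480,640,3)
    b0=np.array([.525,.018])
    near=np.linalg.norm(Q[...,:2]-b0,axis=-1)
    red=((H<8)|(H>172))&(S>130)&(near<.06)
    hull=cv2.convexHull(np.argwhere(red)[:,::-1].astype(np.int32)); m=np.zeros((480,640),np.uint8); cv2.fillPoly(m,[hull],1); m=m>0
    wt=m&(S<60)&(V>180)
    T=ray(np.argwhere(wt)[:,::-1],.0295)
    vec=np.linalg.svd(T[:,:2]-T[:,:2].mean(0))[2][0] if len(T)<5000 else 0
    print('panel tilt rad',np.arccos(n[2]).round(4),'c',c.round(4),'bar white n',len(T),'centre',T.mean(0).round(4),'mid',((T.min(0)+T.max(0))/2).round(4),'angle',np.degrees(np.arctan(vec[1]/vec[0])).round(2))
    wl=(S<60)&(V>170)&~m&(near>.019)&(near<.07)&(abs(Q[...,1]-b0[1])<.02)&(abs((P-c)@n)<.006)
    L=Q[wl][:,:2]; L=L[abs(L[:,1]-np.median(L[:,1]))<.01]; l=cv2.fitLine(L.astype(np.float32),cv2.DIST_HUBER,0,1e-4,1e-4).ravel()
    print('index n',len(L),'angle',np.degrees(np.arctan(l[1]/l[0])).round(2),'y at bar x',(l[3]+(b0[0]-l[2])*l[1]/l[0]).round(4),'x range',L[:,0].min().round(4),L[:,0].max().round(4))
    dk=((V<75)&(abs((P-c)@n)<.006)&(near<.075)&(near>.035)).astype(np.uint8)
    k,_,st,ce=cv2.connectedComponentsWithStats(cv2.morphologyEx(dk,cv2.MORPH_OPEN,np.ones((5,5))))
    for i in range(1,k):
        if st[i,4]>150: print('pad',st[i,4],ce[i].round(0),ray(ce[i],.002)[0].round(4))
if __name__=='__main__': fit(snap(sys.argv[1]))
E
python3 r.py wrist
```

```text
panel tilt rad 0.0804 c [ 0.5779 -0.0006  0.0717] bar white n 197 centre [0.527  0.0188 0.1054] mid [0.5273 0.0198 0.1054] angle 64.75
index n 479 angle -0.81 y at bar x 0.0203 x range 0.4953 0.5786
```

>>> nudge_tcp(plan="0.04,-0.04,0.12,0,0.06\n0.04,-0.04,0.12,0,0.06\n0.04,-0.04,0.12,0,0.06")

```text
clock: 2.25
tool_pos: [0.5339, -0.0069, 0.1922]
orientation: [-180.0, -0.0, -116.1]
force: [-0.3, -0.2, 1.0]
opening: 0.0599
gripper_force: 0.0
```

```bash
python3 r.py wrist
```

```text
panel tilt rad 0.0804 c [ 0.5708 -0.0086  0.0723] bar white n 293 centre [0.5274 0.0193 0.1054] mid [0.5277 0.02   0.1053] angle 64.64
index n 657 angle -0.77 y at bar x 0.0205 x range 0.4956 0.5788
```

Converted, 0.081 m is 0.162, -0.0207 m is -0.0414, -0.8 degrees is -0.0067.

>>> nudge_tcp(plan="-0.0414,0.0356,0.04,-0.0067,0.06\n-0.0414,0.0356,0.1,-0.0067,0.06\n-0.0414,0.0356,0.14,-0.0067,0.05\n-0.0414,0.0356,0.162,-0.0067,0.04\n-0.0414,0.0356,0.162,-0.0067,0.03\n-0.0414,0.0356,0.162,-0.0067,0.03")

```text
clock: 3.05
tool_pos: [0.5275, 0.0192, 0.1117]
orientation: [-179.9, 0.1, -115.3]
force: [-0.4, 0.8, -0.7]
opening: 0.0311
gripper_force: 0.0
```

Alignment is good and there's no contact force. Closing on the bar.

>>> nudge_tcp(plan="0,0,0,0,0.015\n0,0,0,0,0.005\n0,0,0,0,0.0\n0,0,0,0,0.0\n0,0,0,0,0.0")

```text
clock: 3.68
tool_pos: [0.5264, 0.019, 0.1104]
orientation: [180.0, -0.0, -115.3]
force: [-1.4, 3.1, -0.4]
opening: 0.0102
gripper_force: 29.8
```

Converted, 65.5 degrees is 0.5458.

>>> nudge_tcp(plan="0,0,0,0.075,0\n0,0,0,0.15,0\n0,0,0,0.225,0\n0,0,0,0.3,0\n0,0,0,0.3833,0\n0,0,0,0.4667,0\n0,0,0,0.5458,0\n0,0,0,0.5458,0")

```text
clock: 4.68
tool_pos: [0.5267, 0.0185, 0.1105]
orientation: [-180.0, -0.0, 179.2]
force: [0.4, -1.1, -1.2]
opening: 0.0098
gripper_force: 30.0
```

Converted, -0.13 m is -0.26, -0.09 m is -0.18.

>>> nudge_tcp(plan="0,0,0,0,0.03\n0,0,0,0,0.03\n0,0,0,0,0.03\n0,0,-0.06,0,0.03\n0,0,-0.18,0,0.03\n0,0,-0.26,0,0.06\n0,0,-0.26,0,0.06\n0,0,-0.26,0,0.06")

```text
clock: 5.68
tool_pos: [0.5263, 0.0189, 0.2401]
orientation: [180.0, -0.0, 179.2]
force: [-0.2, -0.1, -0.1]
opening: 0.0548
gripper_force: 0.0
```

```bash
python3 - <<'E'
from r import *
s=snap('wrist'); cv2.imwrite('pics/w2.png',s['frame'][...,::-1]); fit(s)
E
```

```text
panel tilt rad 0.0804 c [0.5678 0.0191 0.0725] bar white n 219 centre [0.5273 0.0196 0.1054] mid [0.5276 0.0195 0.1054] angle -0.72
index n 384 angle -1.37 y at bar x 0.0211 x range 0.4954 0.5783
```

View pics/w2.png

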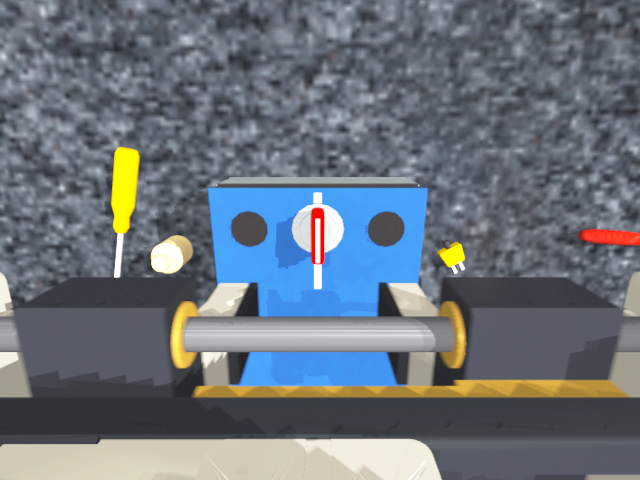

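The bar now lies in line with the index lines, within about 1°. The pads are at (249,229) and (387,229). Next I'll close the fingers and go to the left pad.

Converted, 0.128 m is 0.256, 0.08 m is 0.16.

>>> nudge_tcp(plan="0.002,0.1132,0,0,0\n0.002,0.1132,0.08,0,0\n0.002,0.1132,0.16,0,0\n0.002,0.1132,0.22,0,0\n0.002,0.1132,0.256,0,0\n0.002,0.1132,0.256,0,0\n0.002,0.1132,0.256,0,0")

```text
clock: 6.6
tool_pos: [0.5266, 0.0754, 0.1126]
orientation: [-180.0, -0.0, 179.2]
force: [0.1, -0.2, 0.5]
opening: 0.0009
gripper_force: 0.0
```

Converted, 0.016 m is 0.032, 0.013 m is 0.026.

>>> nudge_tcp(plan="0,0,0.01,0,0\n0,0,0.018,0,0\n0,0,0.026,0,0\n0,0,0.032,0,0\n0,0,0.032,0,0")

```text
clock: 7.22
tool_pos: [0.5263, 0.0755, 0.0964]
orientation: [-180.0, -0.0, 179.2]
force: [-2.4, 0.5, 2.3]
opening: 0.0003
gripper_force: 1.6
```

>>> nudge_tcp(plan="0,0,0.004,0,0\n0,0,0.008,0,0\n0,0,0.01,0,0\n0,0,0.01,0,0")

```text
clock: 7.72
tool_pos: [0.5264, 0.0754, 0.0915]
orientation: [-180.0, -0.0, 179.2]
force: [-3.6, 0.2, 4.5]
opening: 0.0005
gripper_force: 2.3
```

Converted, 0.001 m is 0.002.

>>> nudge_tcp(plan="0,0,0.002,0,0\n0,0,0.002,0,0")

```text
clock: 7.98
tool_pos: [0.5265, 0.0754, 0.0905]
orientation: [-180.0, -0.0, 179.2]
force: [-3.8, 0.8, 5.2]
opening: 0.0004
gripper_force: 2.5
```

>>> nudge_tcp(plan="0,0,0.002,0,0\n0,0,0.002,0,0")

```text
clock: 8.22
tool_pos: [0.5265, 0.0754, 0.09]
orientation: [-180.0, 0.0, 179.2]
force: [-5.9, -0.5, 10.5]
opening: 0.0001
gripper_force: 5.0
```

>>> nudge_tcp(plan="0,0,0.0014,0,0\n0,0,0.0014,0,0")

```text
clock: 8.48
tool_pos: [0.5265, 0.0754, 0.0898]
orientation: [-180.0, 0.0, 179.2]
force: [-7.5, 1.1, 14.9]
opening: 0.0004
gripper_force: 7.3
```

```bash
python3 - <<'E'
from r import *
for n in('side','scene'):
    s=snap(n); cv2.imwrite(f'pics/{n}2.png',cv2.resize(s['frame'][190:320,220:400],None,fx=4,fy=4)[...,::-1])
    try: fit(s)
    except Exception as e: print(n,e)
o=ctrl.get_obs(); print(o['force'],o['tool_pos'],o['clock'])
E
```

```text
panel tilt rad 0.0036 c [ 0.5917 -0.001   0.063 ] bar white n 9 centre [0.5185 0.0171 0.0923] mid [0.5191 0.0171 0.0923] angle -4.98
index n 51 angle -0.59 y at bar x 0.0168 x range 0.4927 0.576
panel tilt rad 0.0131 c [0.531  0.0108 0.0628] bar white n 3 centre [0.5136 0.0156 0.0921] mid [0.514  0.0157 0.0921] angle -0.36
index n 21 angle -42.36 y at bar x -0.0063 x range 0.4956 0.5095
[-7.18677483  1.15951484 14.01416924] [0.52651355 0.07545146 0.08982178] 8.575
```

View pics/side2.png

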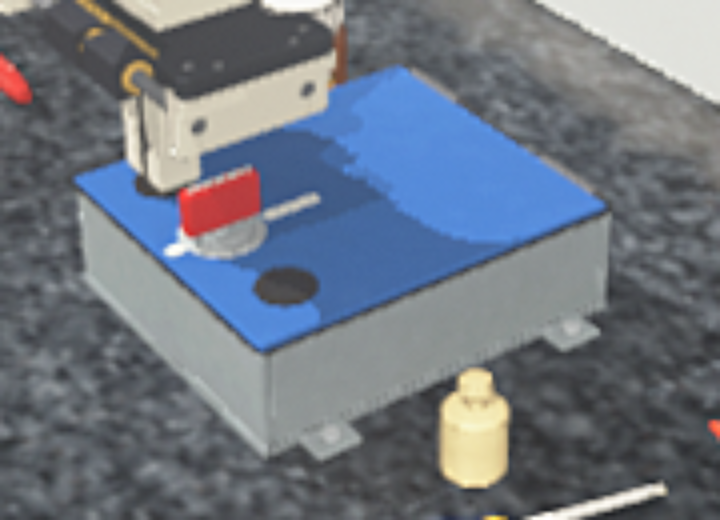

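The panel is flush: tilt about 0.004 rad, surface at z = 0.063. The bar is in line, and the fingers press the left pad with 14 N. Handing in.

```bash
python3 -c "
from plant import ctrl
print(ctrl.close_job())"
```

```text
the job is handed in; nothing more can be done
None
```

I turned the fastener clockwise into line with the index lines (within about 1°), then pressed the panel flush. I handed the job in at 8.6 s with the arm still holding the left pad down at about 14 N; the jar, weight, screwdriver and plug were not touched.

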